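# Push the parts bin back into its row

## Robot

A 6-joint arm with a two-finger parallel gripper is mounted at the origin on the work surface. World frame = base frame: x ahead of the robot, y to its left, z up, the work surface at z = 0. Lengths are in m, angles in rad, forces in N, time in s.
With the tool pointing down it reaches from about 0.3 to 0.875 m from the base axis. Payload 6.4 kg.
Tool frame: the origin (TCP) lies midway between the tips of the shut fingers; the grasp point (between the pads) lies 19 mm behind it; z points along the fingers, y is the line along which they close (so a half turn about z gives the same grasp; the last joint's range is limited). The gripper opens to 85 mm and grips with 20 to 120 N. Pads are 22 mm wide; open, the fingers measure 114 mm over their backs; the gripper's body (76 mm by 85 mm) begins 54 mm behind the grasp point. The pads swing forward as they close: fully open they stand 13 mm farther back than shut.
Start: joints at [-1.425, 0.181, 1.607, -0, 1.354, -0.206], TCP at [0.198, -0.54, 0.231] pointing down, gripper open.
Joint ranges: [-2.99, 2.99], [-0.89, 2.07], [0.3, 2.58], [-1.14, 4.28], [0, 2.63], [-3.12, 3.12]. Speed limits (rad/s): [2.57, 2.57, 3.01, 3.14, 3.14, 3.14].

## Interface

Orientations are given as a unit quaternion [w, x, y, z].
In Python, from bench import sensors, vision, ctrl gives the robot as it stands.
- The arm moves only by the tool carry_out, never from a script. Its argument "deltas" is text: rows parted by semicolons, each of 7 numbers parted by spaces: the shift along the tool's x, y, z in mm, then the turn, a rotation vector about the tool's x, y, z in rad, then the closure, from 0 (fully open) to 1 (shut). In form: tx ty tz ax ay az claw; .... A call has 1 to 12 rows; each row is the pose to reach, as a shift and turn from the pose commanded when the call began, along the tool's axes at that moment; what a row does not reach only later rows make up. A row lasts 1/8 s, in which the tool goes at most 62.5 mm and 10.7 degrees, less where a joint would pass 70% of its speed; a pose out of reach is approached as far as the arm can. A call with a gripper value outside its range is refused whole. The fingers move at their own pace and stop on an object; the grip force is fixed at half the most. Time passes only in rows, so rows that repeat a pose let the fingers close. It gives the time, the measured TCP pose, the force, the opening and the grip force at its end, in the units of the state.
- sensors.get_obs(): the state, without advancing time (a new reading comes with each control period).
- vision.camera(name): name is "scene" or "top" or "wrist"; returns the picture (420x560x3 uint8, blue, green, red); there is no depth.
- vision.camera_model(name): a dict with "K" (3x3 intrinsics, pixels), "extrinsics" (4x4, takes a point from world to camera coordinates); the wrist camera has in their place "hand_eye" (4x4, takes a point from camera to tool coordinates, whose origin is the TCP and whose axes are the flange's). Camera axes: x right, y down, z forward; pixel columns grow to the right and rows downward; lengths in m; the calibration is good to about 2 mm. The wrist camera is an equidistant fisheye: a pixel r from the principal point sees the ray r / f radians off the axis. A picture is of the moment at which its call begins: read the wrist's pose just before it. camera_model takes no time and is no camera call.
- ctrl.hand_in(): hands the job in; it is judged then, once.
The state is a dict: "time_s": time; "q": joint angles; "dq": joint speeds; "joint_efforts": joint torques, N m; "eef_pos": TCP position; "eef_rot": TCP orientation; "wrist_force": force on the tool from outside, world axes, zero at the start; "torque": the same for the moment, N m; "opening": opening from 0.0 (shut) to 1.0 (fully open); "grasp_force": force on a finger pad.
Only numpy, scipy, OpenCV 4.12 (cv2) and the standard library are available. Lean on these libraries where they do the work, as an engineer would, in place of code of your own. Each camera call takes 0.05 s, during which the arm holds its last target. There are 200 camera calls.

## Task

One blue parts bin (the one full of wheels) has been left standing out in front of the row on the sales table. With the fingertips, push it along the table, without lifting or tipping it, back into its empty place: its back flat against the wooden rail, in line with the row, and sitting over the white paper card that marks the place so that neither side hangs off the card. Leave the other two bins, the jar and the toy truck where they stand.

Things in the scene. Friction and masses are not known exactly. Their poses are not given: they have to be found in the camera images.
- bin: The bin to push: a loose blue plastic bin filled to the rim with black toy wheels, 100 mm deep (its own x) by 90 mm wide (its own y) by 50 mm high, about 0.25 to 0.5 kg, stands flat on the table in front of the row, turned up to 0.35 rad from square to it. Origin: centre of its underside; x points to its back face (50 mm from the origin), which is to meet the rail; -x to its labelled front face; z up. It slides with friction when pushed and stops when the push stops.
- rail: The fixed wooden rail that the row stands against: 420 mm long (its own y), 25 mm thick, 35 mm high, on the far side of the row from the robot. Origin: foot of the middle of the face that the bins rest against; x points away from the bins (the bins stand on its -x side), y along the rail, z up. The rail may be turned up to 0.15 rad. The row has three places, 122 mm from centre to centre along y, at y = -122, 0 and +122 mm of the rail; two are taken, one is empty.
- card: White paper card flat on the table (under 1 mm thick, does not hinder sliding) in the empty place of the row, 112 mm deep by 114 mm wide. Origin: the point where the centre of the pushed-home bin belongs, 51 mm in front of the rail's face; axes parallel to the rail's; the card reaches 57 mm to either side of it along y.
- bin_brick: Bystander in the row: a loose blue bin of the same size (100 x 90 x 50 mm) full of toy bricks, standing against the rail. Origin: centre of its underside; axes parallel to the rail's. Not to be moved.
- bin_rod: Bystander in the row: a loose blue bin of the same size (100 x 90 x 50 mm) full of short rods, standing against the rail. Origin: centre of its underside; axes parallel to the rail's. Not to be moved.
- jar: Bystander: glass jar with a white cap, 54 mm across, 75 mm high, standing to one side of the work. Origin: centre of its underside. Not to be moved.
- truck: Bystander: toy tipper truck, 90 mm long (its own x), 44 mm wide, 52 mm high, standing to the other side of the work. Origin: centre of its underside. Not to be moved.
There are look-alikes about, which are no part of the job. Leave any turquoise look-alike of the bin alone.

How it is judged:
By the outcome, as a careful person would: the job done as asked, in the order asked, and still so for the second after the job is handed in, with the robot touching nothing.
It also fails if it takes over 56 s, if anything falls off the work surface, if the arm or the gripper's body presses on something with over 40 N, if the wrist force passes 120 N, or if a joint passes its speed limit or range.

## Working session

There is one attempt and no reset: what is moved stays moved. The work goes in short steps, Python scripts to look and compute and a tool call to move; the robot and the scene stay as the last step left them, time stands still between calls to the robot, and variables do not carry over. Pictures are saved under pics/ and viewed, at most 10 in all, crops included, and the job is handed in when it is done.

Besides the shell and the picture viewer there is one more tool, called after "Emit:" in YAML: its name, and indented under it one key for each argument. carry_out: Moves the arm, as the interface text tells. Its arguments: {"type":"object","properties":{"deltas":{"type":"string"}},"required":["deltas"]}

```bash
mkdir -p pics
python3 - <<'E'
from bench import sensors, vision
import cv2, numpy as np
for n in ("top","scene"):
    im=vision.camera(n); cv2.imwrite(f"pics/{n}0.png",im)
    m=vision.camera_model(n); print(n,np.round(m["K"],1).tolist(),np.round(m["extrinsics"],3).tolist())
o=sensors.get_obs(); print(o)
E
```

```text
top [[534.2, 0.0, 277.2], [0.0, 534.2, 211.0], [0.0, 0.0, 1.0]] [[0.015, -1.0, -0.022, 0.003], [-0.994, -0.013, -0.111, 0.55], [0.111, 0.024, -0.994, 1.164], [0.0, 0.0, 0.0, 1.0]]
scene [[452.9, 0.0, 284.4], [0.0, 452.9, 211.4], [0.0, 0.0, 1.0]] [[-0.676, 0.737, -0.015, 0.373], [0.412, 0.361, -0.837, -0.172], [-0.611, -0.572, -0.547, 1.643], [0.0, 0.0, 0.0, 1.0]]
{'time_s': 0.1, 'q': array([-1.42531300e+00,  1.81496829e-01,  1.60789491e+00,  4.98551210e-05,
        1.35378401e+00, -2.06298012e-01]), 'dq': array([ 0.00146092, -0.00197055, -0.00226011, -0.00033251, -0.00252203,
        0.00146325]), 'joint_efforts': array([ 5.95769689e-04, -4.45875084e+01, -3.52239203e+01, -1.51210488e-04,
        4.13552843e-03,  4.92629749e-05]), 'eef_pos': array([ 0.19808882, -0.53928614,  0.23046365]), 'eef_rot': array([-7.90443054e-04,  9.84571710e-01,  1.74979774e-01,  4.83925717e-05]), 'wrist_force': array([-0.30627185,  0.2480544 , -0.19546045]), 'torque': array([-0.00732304, -0.00656023,  0.00193945]), 'grasp_force': 0.0, 'opening': 0.9981425084100505}
```

View pics/top0.png

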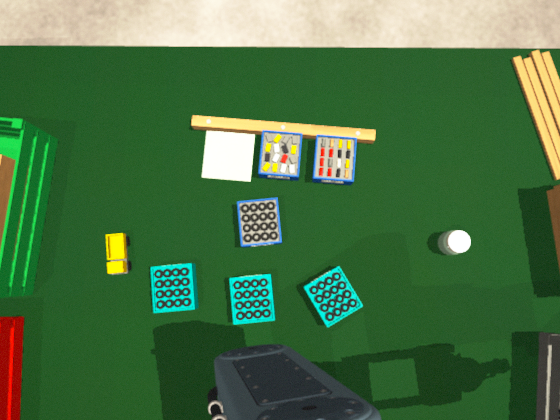

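View pics/scene0.png

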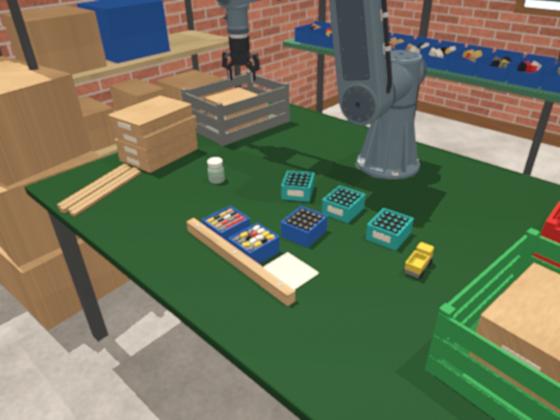

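The top view shows the wheels bin in blue at (259,222). The brick bin is at (281,155), the rod bin at (335,160), the card at (229,156), and the rail runs from (192,122) to (375,135). The truck is at (117,253) and the jar at (455,241).

Things that could be taken for the target are the turquoise wheel bins at (174,288), (252,299) and (333,296), and the blue row bins at (281,155) and (335,160). My choice is the blue wheels bin at (259,222), which I'll check in a crop.

```bash
cat > h.py <<'E'
import cv2, numpy as np
from bench import sensors, vision
def ray(n,px,z):
    m=vision.camera_model(n);K=np.array(m["K"]);E=np.array(m["extrinsics"]);R,t=E[:3,:3],E[:3,3]
    c=-R.T@t; p=np.atleast_2d(px).astype(float)
    d=(R.T@np.linalg.inv(K)@np.c_[p,np.ones(len(p))].T).T
    return (c+d*((z-c[2])/d[:,2])[:,None])[:,:2]
def cam(n):
    m=vision.camera_model(n);E=np.array(m["extrinsics"]);return -E[:3,:3].T@E[:3,3]
def masks(im):
    h=cv2.cvtColor(im,cv2.COLOR_BGR2HSV)
    return dict(blue=cv2.inRange(h,(105,110,50),(130,255,255)),card=cv2.inRange(h,(0,0,190),(179,70,255)),rail=cv2.inRange(h,(8,70,120),(25,220,255)))
def blobs(mask,a):
    mask=cv2.morphologyEx(mask,cv2.MORPH_CLOSE,np.ones((3,3)))
    return [c for c in cv2.findContours(mask,cv2.RETR_EXTERNAL,cv2.CHAIN_APPROX_NONE)[0] if cv2.contourArea(c)>a]
E
python3 - <<'E'
from h import *
im=cv2.imread("pics/top0.png"); print("cam",cam("top").round(3))
for k,m in masks(im).items():
    for c in blobs(m,300):
        r=cv2.minAreaRect(c)
        if not(180<r[0][0]<390 and 90<r[0][1]<260): continue
        z={'blue':.05,'card':0,'rail':.035}[k]
        w=ray("top",cv2.boxPoints(r),z); 
        s=[np.linalg.norm(w[1]-w[0]),np.linalg.norm(w[2]-w[1])]
        print(k,np.round(r[0],1),r[2],"ctr",w.mean(0).round(4),"corn",w.round(4).tolist(),np.round(s,4))
crop=cv2.resize(im[90:260,170:400],None,fx=3.4,fy=3.4,interpolation=cv2.INTER_CUBIC);cv2.imwrite("pics/crop0.png",crop)
E
```

```text
cam [ 0.418 -0.017  1.218]
blue [258.8 221.9] 84.47245788574219 ctr [0.5238 0.0505] corn [[0.5691, 0.1018], [0.5791, 0.0109], [0.4784, -0.0003], [0.4684, 0.0897]] [0.0915 0.1013]
blue [334.2 159.4] 4.573921203613281 ctr [ 0.6651 -0.1142] corn [[0.6154, -0.0652], [0.7212, -0.0726], [0.7146, -0.1637], [0.6091, -0.1554]] [0.1061 0.0913]
blue [279.6 154.9] 4.969740867614746 ctr [0.6741 0.007 ] corn [[0.6247, 0.0557], [0.7306, 0.0487], [0.7233, -0.0421], [0.6178, -0.0342]] [0.1061 0.091 ]
card [336.9 154.6] 1.5911403894424438 ctr [ 0.6872 -0.1247] corn [[0.6311, -0.0739], [0.7451, -0.0762], [0.7432, -0.1759], [0.6294, -0.1726]] [0.114  0.0997]
card [227.8 155.5] 5.44033145904541 ctr [0.6823 0.1286] corn [[0.6302, 0.19], [0.7444, 0.1828], [0.7342, 0.0666], [0.6204, 0.0749]] [0.1144 0.1167]
card [279.4 151.9] 3.814074993133545 ctr [0.6922 0.0087] corn [[0.6438, 0.0547], [0.7456, 0.05], [0.7404, -0.0378], [0.6389, -0.0322]] [0.1019 0.0879]
rail [283.  128.6] 4.39870548248291 ctr [0.7379 0.0017] corn [[0.7355, 0.2116], [0.7694, 0.2102], [0.7402, -0.2088], [0.7066, -0.2062]] [0.034  0.4201]
```

View pics/crop0.png

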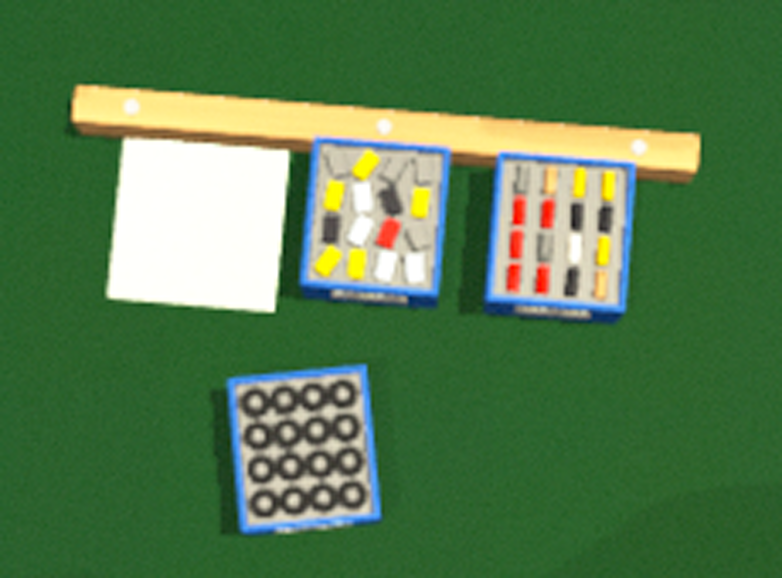

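The crop confirms it: a blue bin full of black wheels at crop (304,448), with the empty card to its upper left. The measured sizes match the given ones: bin 91x101 mm, rail 420 mm, row pitch about 122 mm. The target is about (0.687, 0.128) at yaw -0.07, and the bin is at (0.524, 0.050) at yaw about +0.115. I'll push its side along the rail direction first, then push its front toward the rail.

Emit:
carry_out:
  deltas: "477 -368 0 0 0 -1.149 0.4;477 -368 0 0 0 -1.149 0.4;477 -368 0 0 0 -1.149 0.4;477 -368 0 0 0 -1.149 0.4;477 -368 0 0 0 -1.149 0.4;477 -368 0 0 0 -1.149 0.4;477 -368 0 0 0 -1.149 0.4;477 -368 0 0 0 -1.149 0.4;477 -368 0 0 0 -1.149 0.4;477 -368 0 0 0 -1.149 0.4;477 -368 0 0 0 -1.149 0.4;477 -368 0 0 0 -1.149 0.4"

```text
time_s: 1.6
eef_pos: [0.5186, -0.0301, 0.2308]
eef_rot: [-0.0, 0.731, 0.682, -0.0]
wrist_force: [0.2, -1.1, 0.3]
opening: 0.598
grasp_force: 0.0
```

Run:
```python
from h import *
im=cv2.imread("pics/top0.png")
h=cv2.cvtColor(im,cv2.COLOR_BGR2HSV)
for c in blobs(cv2.inRange(h,(82,120,60),(100,255,255)),300):
    print(ray("top",cv2.boxPoints(cv2.minAreaRect(c)),.05).round(3).tolist())
o=sensors.get_obs();print(o["time_s"],o["eef_pos"],o["eef_rot"],o["opening"],o["wrist_force"])
```

```text
[[0.401, 0.116], [0.412, 0.023], [0.312, 0.011], [0.301, 0.103]]
[[0.385, -0.045], [0.433, -0.124], [0.345, -0.178], [0.298, -0.099]]
[[0.424, 0.289], [0.433, 0.189], [0.332, 0.178], [0.323, 0.277]]
1.6 [ 0.51863137 -0.03010351  0.23080306] [-3.81243976e-04  7.31256331e-01  6.82102494e-01 -4.69305639e-04] 0.5978817715198419 [ 0.23265227 -1.12825601  0.29515302]
```

Emit:
carry_out:
  deltas: "0 0 60 0 0 0 0.4;0 0 120 0 0 0 0.4;0 0 170 0 0 0 0.4;0 0 195 0 0 0 0.4;0 0 210 0 0 0 0.4;0 0 215 0 0 0 0.4;0 0 215 0 0 0 0.4"

```text
time_s: 2.48
eef_pos: [0.5197, -0.0305, 0.017]
eef_rot: [0.001, 0.732, 0.682, 0.0]
wrist_force: [0.4, 0.4, 0.2]
opening: 0.599
grasp_force: 0.0
```

Run:
```python
from h import *
a=vision.camera("top")[90:330,150:400];b=vision.camera("scene")[150:300,180:400]
cv2.imwrite("pics/c1.png",np.hstack([cv2.resize(a,(400,384)),cv2.resize(b,(400,384))]))
```

```text
(no output)
```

View pics/c1.png

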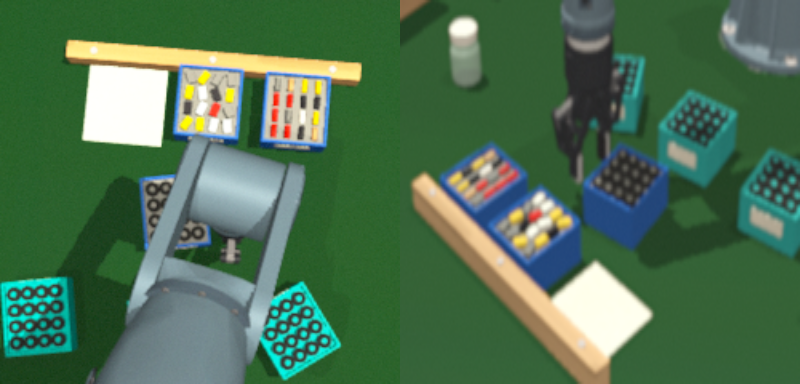

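The fingers are down beside the bin's right face, at about (565,160) in the right half of the picture, and clear of everything. I'll push sideways now.

Emit:
carry_out:
  deltas: "10 0 0 0 0 0 0.4;20 0 0 0 0 0 0.4;30 0 0 0 0 0 0.4;38 0 0 0 0 0 0.4;46 0 0 0 0 0 0.4;54 0 0 0 0 0 0.4;62 0 0 0 0 0 0.4;70 0 0 0 0 0 0.4;78 0 0 0 0 0 0.4;86 0 0 0 0 0 0.4;93 0 0 0 0 0 0.4;100 0 0 0 0 0 0.4"

```text
time_s: 4.08
eef_pos: [0.5261, 0.0703, 0.0163]
eef_rot: [-0.0, 0.731, 0.682, -0.0]
wrist_force: [-0.8, -0.9, 0.8]
opening: 0.602
grasp_force: 0.8
```

Emit:
carry_out:
  deltas: "6 0 0 0 0 0 0.4;9 0 0 0 0 0 0.4;9 0 0 0 0 0 0.4;-15 0 0 0 0 0 0.4;-25 0 0 0 0 0 0.4;-25 0 -60 0 0 0 0.4;-25 0 -120 0 0 0 0.4;-50 0 -130 0 0 0 0.4;-110 0 -130 0 0 0 0.4;-170 0 -130 0 0 0 0.4;-230 0 -130 0 0 0 0.4;-230 0 -130 0 0 0 0.4"

```text
time_s: 5.58
eef_pos: [0.5098, -0.1637, 0.1466]
eef_rot: [0.001, 0.734, 0.68, 0.0]
wrist_force: [-0.5, 0.7, -0.4]
opening: 0.604
grasp_force: 0.0
```

```bash
cat > meas.py <<'E'
from h import *
im=vision.camera("top");cv2.imwrite("pics/last.png",im)
T=np.array([.6875,.128]);xr=np.array([.9976,-.0695]);yr=np.array([.0695,.9976])
for c in blobs(masks(im)["blue"],300):
    r=cv2.minAreaRect(c)
    w=ray("top",cv2.boxPoints(r),.05)
    if not (.45<w.mean(0)[0]<.75 and abs(w.mean(0)[1])<.3): continue
    s=[np.linalg.norm(w[1]-w[0]),np.linalg.norm(w[2]-w[1])]
    e=w[1]-w[0] if s[0]>s[1] else w[2]-w[1]
    d=w.mean(0)-T
    print("ctr",w.mean(0).round(4),"yaw",round(float(np.arctan(e[1]/e[0])),3),"size",np.round(s,4),"rel rail x,y mm",(1000*d@xr).round(1),(1000*d@yr).round(1))
E
python3 meas.py
```

```text
ctr [0.5372 0.1337] yaw -0.052 size [0.1018 0.0949] rel rail x,y mm -150.4 -4.7
ctr [ 0.6652 -0.1141] yaw -0.071 size [0.1059 0.0917] rel rail x,y mm -5.5 -243.1
ctr [0.6741 0.0069] yaw -0.066 size [0.1061 0.0909] rel rail x,y mm -5.0 -121.7
```

Emit:
carry_out:
  deltas: "298 -73 0 0 0 1.571 0.4;298 -73 0 0 0 1.571 0.4;298 -73 0 0 0 1.571 0.4;298 -73 0 0 0 1.571 0.4;298 -73 0 0 0 1.571 0.4;298 -73 0 0 0 1.571 0.4;298 -73 0 0 0 1.571 0.4;298 -73 0 0 0 1.571 0.4;298 -73 0 0 0 1.571 0.4;298 -73 0 0 0 1.571 0.4;298 -73 0 0 0 1.571 0.4"

```text
time_s: 7.0
eef_pos: [0.4575, 0.1435, 0.1462]
eef_rot: [-0.0, 0.999, -0.033, -0.0]
wrist_force: [-0.4, -0.6, 0.4]
opening: 0.6
grasp_force: 0.0
```

Emit:
carry_out:
  deltas: "0 0 50 0 0 0 0.4;0 0 90 0 0 0 0.4;0 0 115 0 0 0 0.4;0 0 129 0 0 0 0.4;0 0 129 0 0 0 0.4"

```text
time_s: 7.62
eef_pos: [0.4574, 0.1428, 0.0167]
eef_rot: [0.0, 0.999, -0.035, -0.001]
wrist_force: [0.7, 0.6, 0.7]
opening: 0.604
grasp_force: 0.0
```

Run:
```python
from h import *
a=vision.camera("top")[90:330,150:400];b=vision.camera("scene")[150:300,180:400]
cv2.imwrite("pics/c2.png",np.hstack([cv2.resize(a,(400,384)),cv2.resize(b,(400,384))]))
print(sensors.get_obs()["eef_pos"])
```

```text
[0.458869   0.14286453 0.01814912]
```

View pics/c2.png

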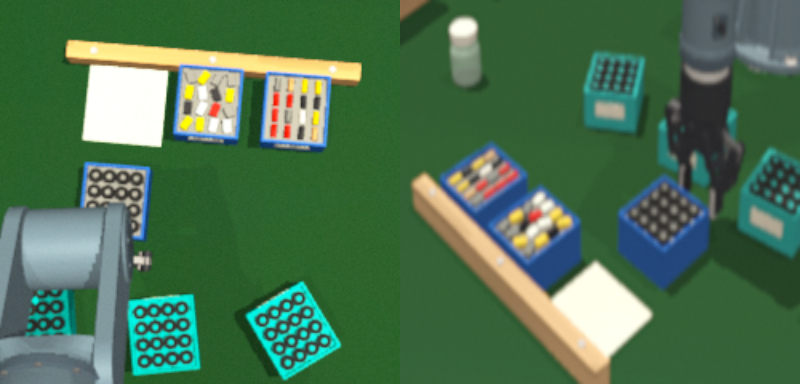

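The fingers are behind the bin's labelled front and clear of the turquoise bins, and the bin lines up with the card. I'll push forward now.

Emit:
carry_out:
  deltas: "10 0 0 0 0 0 0.4;20 0 0 0 0 0 0.4;30 0 0 0 0 0 0.4;39 0 0 0 0 0 0.4;48 0 0 0 0 0 0.4;57 0 0 0 0 0 0.4;66 0 0 0 0 0 0.4;75 0 0 0 0 0 0.4;84 0 0 0 0 0 0.4;93 0 0 0 0 0 0.4;102 0 0 0 0 0 0.4;110 0 0 0 0 0 0.4"

```text
time_s: 9.22
eef_pos: [0.5684, 0.135, 0.0173]
eef_rot: [-0.0, 0.999, -0.035, -0.0]
wrist_force: [-0.9, 0.2, -0.4]
opening: 0.598
grasp_force: 0.8
```

Emit:
carry_out:
  deltas: "8 0 0 0 0 0 0.4;16 0 0 0 0 0 0.4;24 0 0 0 0 0 0.4;31 0 0 0 0 0 0.4;37 0 0 0 0 0 0.4;42 0 0 0 0 0 0.4;42 0 0 0 0 0 0.4"

```text
time_s: 10.1
eef_pos: [0.6105, 0.132, 0.0175]
eef_rot: [-0.0, 0.999, -0.035, 0.001]
wrist_force: [-0.7, 0.7, -0.3]
opening: 0.601
grasp_force: 0.0
```

```bash
python3 meas.py
```

```text
ctr [ 0.6652 -0.1142] yaw -0.071 size [0.1059 0.0915] rel rail x,y mm -5.5 -243.2
ctr [0.6741 0.007 ] yaw -0.066 size [0.1061 0.091 ] rel rail x,y mm -5.0 -121.6
```

Emit:
carry_out:
  deltas: "3 0 0 0 0 0 0.4;6 0 0 0 0 0 0.4;8 0 0 0 0 0 0.4;10 0 0 0 0 0 0.4;11 0 0 0 0 0 0.4;11 0 0 0 0 0 0.4"

```text
time_s: 10.9
eef_pos: [0.6209, 0.1313, 0.0173]
eef_rot: [-0.0, 0.999, -0.035, 0.0]
wrist_force: [-1.5, 1.4, 1.3]
opening: 0.598
grasp_force: 0.7
```

Emit:
carry_out:
  deltas: "1 0 0 0 0 0 0.4;2 0 0 0 0 0 0.4;2 0 0 0 0 0 0.4"

```text
time_s: 11.28
eef_pos: [0.6229, 0.1311, 0.0173]
eef_rot: [-0.0, 0.999, -0.035, 0.0]
wrist_force: [-1.5, 0.7, 1.0]
opening: 0.601
grasp_force: 0.6
```

Emit:
carry_out:
  deltas: "1 0 0 0 0 0 0.4;2 0 0 0 0 0 0.4;2 0 0 0 0 0 0.4"

```text
time_s: 11.65
eef_pos: [0.6249, 0.131, 0.0172]
eef_rot: [0.0, 0.999, -0.035, 0.0]
wrist_force: [-1.6, 0.2, -0.1]
opening: 0.596
grasp_force: 0.4
```

Emit:
carry_out:
  deltas: "1 0 0 0 0 0 0.4;2 0 0 0 0 0 0.4;2 0 0 0 0 0 0.4"

```text
time_s: 12.02
eef_pos: [0.6269, 0.1308, 0.0173]
eef_rot: [-0.0, 0.999, -0.035, 0.0]
wrist_force: [-0.5, 0.1, -0.5]
opening: 0.6
grasp_force: 0.3
```

Emit:
carry_out:
  deltas: "1 0 0 0 0 0 0.4;2 0 0 0 0 0 0.4;2 0 0 0 0 0 0.4"

```text
time_s: 12.4
eef_pos: [0.6279, 0.1308, 0.0173]
eef_rot: [0.0, 0.999, -0.035, -0.001]
wrist_force: [-4.9, -0.6, 2.7]
opening: 0.6
grasp_force: 2.5
```

Run:
```python
from h import *
a=vision.camera("top")[90:240,170:370];b=vision.camera("scene")[180:320,180:340]
cv2.imwrite("pics/c3.png",np.hstack([cv2.resize(a,(400,300)),cv2.resize(b,(400,300))]))
```

```text
(no output)
```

View pics/c3.png

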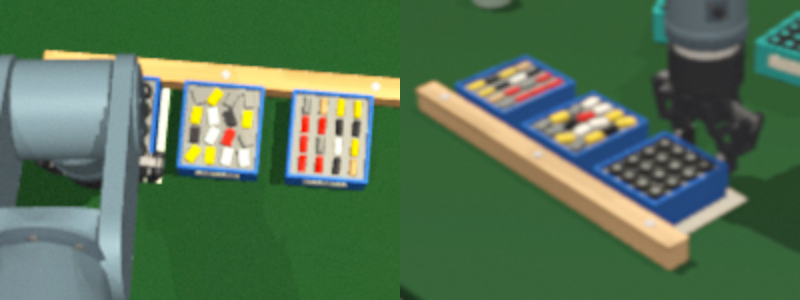

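The force jumped to about 5 N, and the views show the bin meeting the rail with the card visible on its right side at (165,120). One more small press will flatten it against the rail, then I'll retreat and measure.

Emit:
carry_out:
  deltas: "1 0 0 0 0 0 0.4;2 0 0 0 0 0 0.4;2 0 0 0 0 0 0.4;2 0 0 0 0 0 0.4"

```text
time_s: 13.0
eef_pos: [0.6279, 0.1308, 0.0172]
eef_rot: [0.0, 0.999, -0.035, -0.003]
wrist_force: [-13.3, 0.5, 10.5]
opening: 0.602
grasp_force: 6.7
```

Emit:
carry_out:
  deltas: "-5 0 0 0 0 0 0.4;-20 0 0 0 0 0 0.4;-40 0 0 0 0 0 0.4;-40 0 -60 0 0 0 0.4;-40 0 -120 0 0 0 0.4;-60 40 -150 0 0 0 0.4;-80 100 -150 0 0 0 0.4;-100 160 -150 0 0 0 0.4;-120 220 -150 0 0 0 0.4;-120 280 -150 0 0 0 0.4;-120 330 -150 0 0 0 0.4;-120 330 -150 0 0 0 0.4"

```text
time_s: 14.5
eef_pos: [0.488, -0.1942, 0.168]
eef_rot: [0.001, 0.999, -0.038, 0.001]
wrist_force: [0.4, 0.3, 0.4]
opening: 0.599
grasp_force: 0.0
```

```bash
python3 meas.py
python3 - <<'E'
from h import *
im=cv2.imread("pics/last.png");b=vision.camera("scene")[180:320,180:340]
for c in blobs(masks(im)["card"],60):
    w=ray("top",cv2.boxPoints(cv2.minAreaRect(c)),0)
    if .55<w.mean(0)[0]<.8 and .05<w.mean(0)[1]<.25: print(w.round(4).tolist())
cv2.imwrite("pics/c4.png",np.hstack([cv2.resize(im[90:240,170:370],(460,345)),cv2.resize(b,(340,345))]))
E
```

```text
ctr [ 0.6652 -0.1142] yaw -0.071 size [0.1057 0.0915] rel rail x,y mm -5.4 -243.2
ctr [0.6741 0.007 ] yaw -0.066 size [0.1061 0.091 ] rel rail x,y mm -5.0 -121.6
ctr [0.6835 0.1228] yaw -0.06 size [0.1061 0.0926] rel rail x,y mm -3.6 -5.5
[[0.63, 0.19], [0.7428, 0.184], [0.7337, 0.0668], [0.6213, 0.074]]
```

View pics/c4.png

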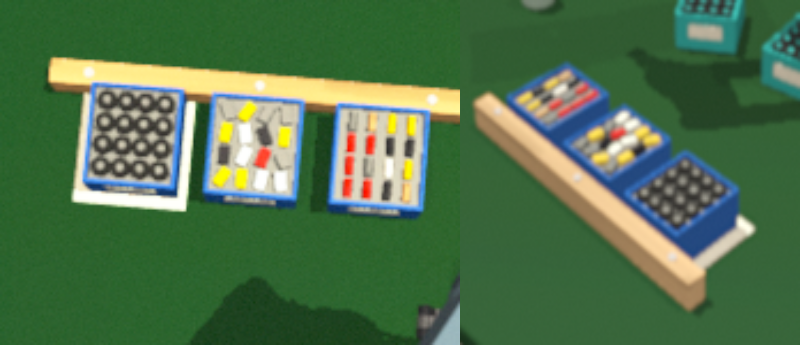

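The bin is flat on the rail, with its depth and yaw matching the row. Sideways it is about 5 mm off centre, within the 12 mm card margin, with card showing on both sides at (83,150) and (190,150). The neighbouring bins have not moved and the arm is clear.

```bash
python3 -c "
from bench import ctrl; print(ctrl.hand_in())"
```

```text
the job is handed in; nothing more can be done
None
```

The wheels bin is back in its place and handed in: flat against the rail, square with the row to within about 0.01 rad, and about 5 mm off the card's centre with card showing on both sides; the two row bins measured unmoved, and the jar and truck were never approached.

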